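# Take a plate reading with the surface thermometer

## Robot

A 6-joint arm with a two-finger parallel gripper is mounted at the origin on the work surface. World frame = base frame: x ahead of the robot, y to its left, z up, the work surface at z = 0. Lengths are in m, angles in rad, forces in N, time in s.
With the tool pointing down it reaches from about 0.35 to 0.775 m from the base axis. Payload 5.5 kg.
Tool frame: the origin (TCP) lies on the centre line of the jaws, within the pads' length; the fingertips stand 8 mm ahead of it and the grasp point (between the pads) lies 11 mm behind it; z points along the fingers, y is the direction in which the jaws open and shut (so a half turn about z gives the same grasp; the last joint's range is limited). The gripper opens to 85 mm and grips with 20 to 120 N. Pads are 22 mm wide; open, the fingers measure 114 mm over their backs; the gripper's body (76 mm by 85 mm) begins 54 mm behind the grasp point. The pads swing forward as they close: fully open they stand 13 mm farther back than shut.
Start: joints at [1.031, 0.313, 0.046, 1.304, 0, 1.431], TCP at [0.224, 0.53, 0.239] pointing down, gripper open.
Joint ranges: [-2.76, 2.76], [-0.86, 1.69], [-1.03, 1.26], [-2.2, 2.34], [-1.47, 1.5], [-3.14, 3.14]. Speed limits (rad/s): [2.57, 2.57, 3.14, 3.14, 3.14, 3.14].

## Interface

Orientations are given as a unit quaternion [w, x, y, z].
In Python, from workcell import env gives the robot as it stands. The module is installed in compiled form; this text tells all that it offers.
- The arm moves only by the tool play_rows, never from a script. Its argument "steps" is a list of rows, each an object with "claw": the closure in counts, from 0 (fully open) to 255 (shut); "dp": the shift along the tool's x, y, z in m, a list of three; "angular": the turn, a rotation vector about the tool's x, y, z in degrees, a list of three. In form: [{"claw": claw, "dp": [dx, dy, dz], "angular": [wx, wy, wz]}, ...]. A call has exactly 8 rows; each row shifts and turns the commanded pose from where the row before left it, along the tool's axes as they then stand; what a row does not reach is not made up. A row lasts 1/12 s, in which the tool goes at most 41.7 mm and 7.16 degrees, less where a joint would pass 70% of its speed; a pose out of reach is approached as far as the arm can. A call is refused whole if a number of a shift passes 0.0417 or a number of a turn 7.16, either way. A call with a gripper value outside its range is refused whole. The fingers move at their own pace and stop on an object; "force" is the grip in N (left out, the last holds). Time passes only in rows, so rows that do not move let the fingers close, or fill a call up. It gives the time, the measured TCP pose, the force and the opening at its end, in the units of the state.
- env.get_state(): the state, without advancing time (a new reading comes with each control period).
- env.read_camera(name): name is "scene" or "top"; returns (picture, depth): 400x640x3 uint8, red, green, blue; 400x640 float32, m along the optical axis (not along the pixel's ray), 0 where there is no reading.
- env.calibration(name): a dict with "fx", "fy", "cx", "cy" (pixels), "world_from_camera" (4x4, takes a point from camera to world coordinates). Camera axes: x right, y down, z forward; pixel columns grow to the right and rows downward; lengths in m; the calibration is good to about 2 mm. A picture is of the moment at which its call begins. calibration takes no time and is no camera call.
- env.hand_in(): hands the job in, once; it reports no verdict.
The state is a dict: "clock": time; "joint_pos": joint angles; "qvel": joint speeds; "tau": joint torques, N m; "tcp_pos": TCP position; "orientation": TCP orientation; "wrist_force": force on the tool from outside, world axes, zero at the start; "ft_torque": the same for the moment, N m; "finger_gap": finger opening in m.
Only numpy, scipy, OpenCV 4.12 (cv2) and the standard library are available. Lean on these libraries where they do the work, as an engineer would, in place of code of your own. Each camera call takes 0.05 s, during which the arm holds its last target. There are 200 camera calls.

## Task

Check the griddle: take the surface thermometer (the one with the flat foot, not the needle one with the dial) out of the slanted rack and stand its foot inside the small scribed ring that marks the thermostat sensor under the smooth part of the plate, upright and with light pressure, so that the sprung foot gives by about half and is not pushed all the way in. Keep it still there for a good two seconds for the reading, and finish while still gripping and holding it like that. Never press hard on the plate, and leave the dial thermometer in the rack and the press and scraper on the plate where they are.

Things in the scene. Friction and masses are not known exactly. Their poses are not given: they have to be found in the camera images.
- surf_handle (a point): surface thermometer (about 120 g), middle of its black handle: 30 x 26 mm (own x, y), 56 mm long; own z runs up from foot to top. Below this point: 36 mm square collar, underside at 34 mm; 25 mm square neck to 68 mm; thin steel stem; flat foot, face at 164 mm. It starts in either rack socket, leaning with it, hung by its collar, own x along the rack's; draw it out 140 mm along its own z
- foot_face (a point): centre of the flat lower face of the surface thermometer's sprung foot, a steel bell 18 mm across at the lower end of its stem; same axes as surf_handle
- sprung_foot (a joint): how far the sprung foot is pushed in (m): 0 relaxed, 0.010 fully in. Its spring starts to give at about 0.9 N and pushes back with 3.9 N half in, 6.9 N fully in
- test_ring (a point): centre of the small bright ring, 40 mm across, scribed on the smooth part of the griddle plate, at the plate surface, 120 mm above the table; axes of the griddle, a fixed steel box 380 mm (x) by 420 mm (y), whose middle is 50 mm to +x and 65 mm to -y of the ring. Knobs on its -x front, ribs on the -y part; splash guards round back and sides rise to 155 mm above the table
- rack: fixed slanted steel rack, base 130 mm (x) by 220 mm (y), origin under its middle on the table. Two square sockets side by side, 50 mm to either side along y; mouths 145 mm up and 20 mm to -x of the origin; their axes lean 20 degrees from upright, tops towards the rack's -x. Each is 28 mm wide inside, 36 mm deep, open below
- dial_head (a point): dial thermometer with a needle, in the other socket: middle of its round steel head, 46 mm across, 13 mm thick; stays there
- press: round grill press on the smooth part of the plate, origin under its middle: steel disc 100 mm across, wooden bar handle on top, 60 mm high in all; stays there
- scraper: scraper lying on the ribbed part, 217 mm long, 20 mm high: blue handle to its -x, steel blade 100 mm wide to +x; origin on its underside near the middle; stays there
Not all that is in view belongs to the job. Of the things shaped like the part that bears surf_handle, the black one is meant.

How it is judged:
On the way, in this order (a step that is already met when the one before it is completed fails the run):
1. the surface thermometer is drawn out of the rack and carried by the gripper (height (world z) of foot_face above 0.14 m and contact force between the fingers and surf above 1 N and contact force between surf and rack below 0.05 N and contact force between surf and griddle below 0.05 N), for 0.1 s.
2. its foot is held in the ring, upright, lightly pressed and still, for a good second and a half (horizontal distance between foot_face and test_ring below 0.011 m and angle between surf_handle's own z axis and vertical below 0.12 rad and value of joint sprung_foot between 0.0015 and 0.0088 m and contact force between surf and griddle above 0.7 N and contact force between the fingers and surf above 1 N and contact force between surf and rack below 0.2 N and linear speed of surf below 0.02 m/s), for 1.5 s.
At the end, for the whole second after the job is handed in: The gripper still holds the thermometer, still and upright (within 7 degrees), its foot wholly inside the ring (centres within 11 mm) and pushed in 1.5 to 8.8 of its 10 mm; dial thermometer, press and scraper within 30 mm of where they were (all of step 2 and distance of each of dial_head, press, scraper from where it was at the start of the episode below 0.03 m); the arm keeps its last pose, push and grip.
It fails at once if the thermometer is pressed hard on the griddle (over 15 N) (contact force between surf and griddle above 15 N).
It fails at once if the dial thermometer is disturbed (its middle moves more than 30 mm) (distance of dial_head from where it was at the start of the episode above 0.03 m).
It fails at once if the press is disturbed (its middle moves more than 30 mm) (distance of press from where it was at the start of the episode above 0.03 m).
It fails at once if the scraper is disturbed (its middle moves more than 30 mm) (distance of scraper from where it was at the start of the episode above 0.03 m).
It also fails if it takes over 54 s, if anything falls off the work surface, if the arm or the gripper's body presses on something with over 40 N, if the wrist force passes 120 N, or if a joint passes its speed limit or range.

## Working session

There is one attempt and no reset: what is moved stays moved. The work goes in short steps, Python scripts to look and compute and a tool call to move; the robot and the scene stay as the last step left them, time stands still between calls to the robot, and variables do not carry over. Pictures are saved under pics/ and viewed, about 8 in all and at most 12, crops included, and the job is handed in when it is done.

Besides the shell and the picture viewer there is one more tool, called after "Request:" by a JSON object that holds its "name" and its "arguments", one argument or row to a line. play_rows: Moves the arm, as the interface text tells. Its arguments: {"type":"object","properties":{"steps":{"type":"array","items":{"type":"object","properties":{"claw":{"type":"number"},"dp":{"type":"array","items":{"type":"number"}},"angular":{"type":"array","items":{"type":"number"}}}}},"force":{"type":"number"}},"required":["steps"]}

```bash
mkdir -p pics; python3 - <<'E'
from workcell import env
import cv2,numpy as np
for n in("scene","top"):
    p,d=env.read_camera(n); cv2.imwrite(f"pics/{n}0.png",p[:,:,::-1]); np.savez(f"{n}0.npz",p=p,d=d)
    c=env.calibration(n); print(n,c["fx"],c["fy"],c["cx"],c["cy"]);print(np.round(c["world_from_camera"],4))
print(env.get_state())
E
```

```text
scene 399.058969430404 399.058969430404 321.91948799924353 205.80272276029132
[[ 0.3464  0.6789 -0.6474  1.1938]
 [ 0.938  -0.2606  0.2286 -0.2171]
 [-0.0135 -0.6864 -0.7271  0.9286]
 [ 0.      0.      0.      1.    ]]
top 500.03986483015785 500.03986483015785 326.75178593940757 207.27237307992772
[[ 0.0266 -0.9893  0.1436  0.2937]
 [-0.9994 -0.0293 -0.0169  0.0309]
 [ 0.0209 -0.1431 -0.9895  1.6177]
 [ 0.      0.      0.      1.    ]]
{'clock': 0.1, 'joint_pos': array([ 1.03140275e+00,  3.13961091e-01,  4.50894498e-02,  1.30362411e+00,
       -6.57798691e-06,  1.43120807e+00]), 'qvel': array([-0.00161658, -0.00077579,  0.00208382,  0.00031893,  0.00046889,
        0.00077237]), 'tau': array([ 2.90322081e-03, -4.81725204e+01,  2.99244708e+01,  1.28070338e-02,
       -1.04994272e-04,  2.15497823e-05]), 'tcp_pos': array([0.2235814, 0.5292584, 0.2384764]), 'orientation': array([-2.79858591e-04,  1.98573859e-01,  9.80085558e-01, -8.02308592e-04]), 'wrist_force': array([-0.36609812, -0.38150743, -1.15812438]), 'ft_torque': array([ 0.01618904,  0.01091503, -0.03540576]), 'finger_gap': 0.08572197086575005}
```

View pics/scene0.png

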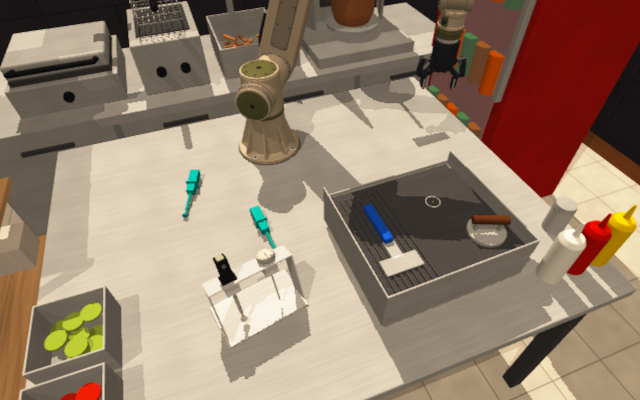

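View pics/top0.png

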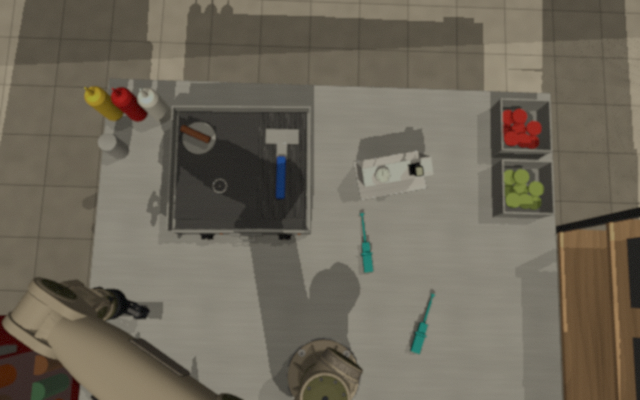

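Scene view: the black handle is at (223,267) and the dial head at (266,257), both in the rack. The ring is at (433,201) and the press at (488,230). Top view: handle about (417,170), dial (383,173), ring (220,186). The teal tools are decoys.

```bash
cat >h.py <<'E'
import numpy as np,cv2
from workcell import env
def cloud(n,d):
    c=env.calibration(n);T=np.array(c["world_from_camera"]);v,u=np.mgrid[0:400,0:640]
    P=np.stack([(u-c["cx"])/c["fx"]*d,(v-c["cy"])/c["fy"]*d,d],-1)
    return P@T[:3,:3].T+T[:3,3]
def ray(n,u,v,z):
    c=env.calibration(n);T=np.array(c["world_from_camera"])
    r=T[:3,:3]@np.array([(u-c["cx"])/c["fx"],(v-c["cy"])/c["fy"],1.]);o=T[:3,3]
    return o+r*(z-o[2])/r[2]
E
python3 - <<'E'
from h import *
np.set_printoptions(precision=4,suppress=True)
print("ring",ray("scene",433,201,.12),ray("top",220,186,.12))
for n,box in(("scene",(195,240,240,350)),("top",(350,145,440,205))):
    f=np.load(n+"0.npz");p,d=f["p"],f["d"];W=cloud(n,d)
    x0,y0,x1,y1=(195,240,315,350) if n=="scene" else box
    im=cv2.resize(p[y0:y1,x0:x1,::-1],None,fx=5,fy=5,interpolation=cv2.INTER_CUBIC);cv2.imwrite(f"pics/{n}crop.png",im)
    m=np.zeros(d.shape,bool);m[y0:y1,x0:x1]=(p[y0:y1,x0:x1].max(2)<60)&(d[y0:y1,x0:x1]>0)&(W[y0:y1,x0:x1,2]>.17)
    Q=W[m];print(n,len(Q),Q.mean(0) if len(Q) else 0,Q.min(0),Q.max(0))
    # rack
    r=np.zeros(d.shape,bool);r[y0:y1,x0:x1]=(W[y0:y1,x0:x1,2]>.03)&(W[y0:y1,x0:x1,2]<.16)&(d[y0:y1,x0:x1]>0)
    print("rack",W[r].min(0),W[r].max(0),cv2.minAreaRect((W[r][:,:2]*1000).astype(np.float32)))
    # ring
    a,b=(433,201) if n=="scene" else (220,186)
    s=p[b-14:b+15,a-16:a+17].astype(float).mean(2);t=s>np.median(s)+25
    v,u=np.nonzero(t);print("ringpx",len(u),(u.min()+u.max())/2+a-16,(v.min()+v.max())/2+b-14,u.mean()+a-16,v.mean()+b-14, "W",ray(n,u.mean()+a-16,v.mean()+b-14,.12),W[b,a])
E
```

```text
ring [0.5681 0.3344 0.12  ] [0.5666 0.3307 0.12  ]
scene 182 [ 0.6334 -0.2565  0.1901] [ 0.6128 -0.2708  0.171 ] [ 0.6435 -0.2421  0.2094]
rack [ 0.5769 -0.314   0.03  ] [ 0.7154 -0.0892  0.16  ] ((645.16455078125, -201.91519165039062), (100.88899230957031, 212.84194946289062), 11.464631080627441)
ringpx 391 433.0 197.0 433.23017902813297 193.28644501278774 W [0.5417 0.3511 0.12  ] [0.5693 0.3334 0.1216]
top 45 [ 0.6226 -0.2463  0.1935] [ 0.6041 -0.2608  0.1716] [ 0.6408 -0.2397  0.2077]
rack [ 0.5775 -0.3112  0.0345] [ 0.7088 -0.0867  0.1599] ((642.4217529296875, -200.13671875), (93.17327117919922, 214.81582641601562), 11.74693489074707)
ringpx 57 219.5 186.0 218.78947368421052 187.94736842105263 W [0.5605 0.334  0.12  ] [0.5668 0.3309 0.1188]
```

View pics/scenecrop.png

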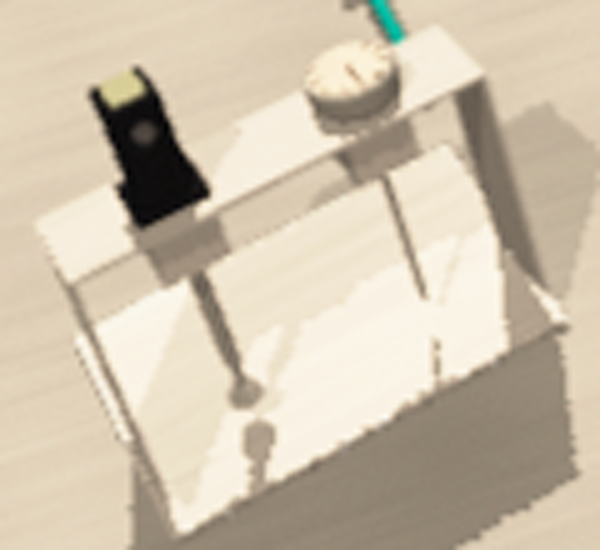

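View pics/topcrop.png

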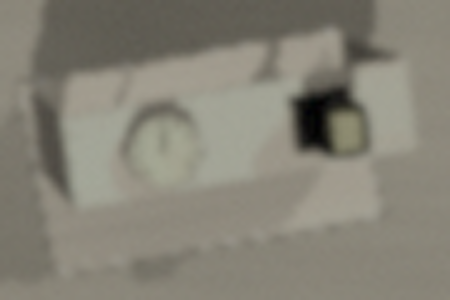

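```bash
cat >>h.py <<'E'
def rd(n,u,v):
    c=env.calibration(n);T=np.array(c["world_from_camera"])
    r=T[:3,:3]@np.array([(u-c["cx"])/c["fx"],(v-c["cy"])/c["fy"],1.]);return T[:3,3],r/np.linalg.norm(r)
def tri(a,b):
    (o,r),(q,s)=rd("scene",*a),rd("top",*b)
    t=np.linalg.lstsq(np.stack([r,-s],1),q-o,rcond=None)[0];A,B=o+r*t[0],q+s*t[1];return (A+B)/2,np.linalg.norm(A-B)
def axis(yaw): return np.array([-np.sin(.349)*np.cos(yaw),-np.sin(.349)*np.sin(yaw),np.cos(.349)])
E
python3 - <<'E'
from h import *
np.set_printoptions(precision=4,suppress=True)
s=lambda x,y:(x/5-.4+195,y/5-.4+240); t=lambda x,y:(x/5-.4+350,y/5-.4+145)
P,e=tri(s(121,89),t(348,131));print("cap",P,e)
z=axis(.197);print("mid",P-.028*z)
D,e=tri(s(351,75),t(163,144));print("dial",D,e)
# rack bar top edge corners
for a,b in(((40,225),(410,147)),((72,282),(410,147)),((440,28),(70,100)),((484,75),(68,115))): pass
for q in((40,225),(72,282),(440,28),(484,75)): print(ray("scene",*s(*q),.145))
for q in((78,207),(412,150),(62,110),(405,62)): print("t",ray("top",*t(*q),.145))
for n in("scene","top"):
    f=np.load(n+"0.npz");p,d=f["p"],f["d"];W=cloud(n,d);R=np.array([[np.cos(.197),-np.sin(.197),0],[np.sin(.197),np.cos(.197),0],[0,0,1]])
    x0,y0,x1,y1=(205,245,245,300) if n=="scene" else (400,155,430,182)
    w=W[y0:y1,x0:x1].reshape(-1,3);w=w[(w[:,2]>.165)&(w[:,2]<.22)];  y=axis(.197)
    # project along axis to plane z=.177
    w2=w-((w[:,2]-.177)/y[2])[:,None]*y; q=w2@R; print(n,len(q),np.percentile(q,[3,50,97],axis=0), R@np.array([*(q[:,:2].min(0)+q[:,:2].max(0))/2,.177]))
E
```

```text
cap [ 0.6138 -0.2591  0.2027] 0.0009178453325488376
mid [ 0.6232 -0.2572  0.1764]
dial [ 0.6117 -0.1571  0.1613] 0.0014626651670087694
[ 0.6308 -0.3114  0.145 ]
[ 0.6657 -0.3025  0.145 ]
[ 0.587 -0.108  0.145]
[ 0.6222 -0.0962  0.145 ]
t [ 0.5753 -0.1078  0.145 ]
t [ 0.6164 -0.3092  0.145 ]
t [ 0.6345 -0.0972  0.145 ]
t [ 0.6708 -0.3051  0.145 ]
scene 298 [[ 0.552  -0.3878  0.177 ]
 [ 0.5754 -0.3757  0.177 ]
 [ 0.5793 -0.3629  0.177 ]] [ 0.6261 -0.2573  0.177 ]
top 133 [[ 0.5462 -0.3835  0.177 ]
 [ 0.5626 -0.3687  0.177 ]
 [ 0.5766 -0.3588  0.177 ]] [ 0.6233 -0.2542  0.177 ]
```

Request:
{"name": "play_rows", "arguments": {
  "steps": [
    {"claw":0,"dp":[0,0,-0.02],"angular":[0,0,-4.3]},
    {"claw":0,"dp":[0,0,-0.02],"angular":[0,0,-4.3]},
    {"claw":0,"dp":[0,0,-0.02],"angular":[0,0,-4.3]},
    {"claw":0,"dp":[0,0,-0.02],"angular":[0,0,-4.3]},
    {"claw":0,"dp":[0,0,-0.02],"angular":[0,0,-4.3]},
    {"claw":0,"dp":[0,0,-0.02],"angular":[0,0,-4.3]},
    {"claw":0,"dp":[0,0,-0.02],"angular":[0,0,-4.3]},
    {"claw":0,"dp":[0,0,-0.02],"angular":[0,0,-4.3]}
  ]
}}

```text
clock: 0.77
tcp_pos: [0.2237, 0.5294, 0.3999]
orientation: [-0.0, -0.102, 0.995, -0.0]
wrist_force: [1.0, 0.8, -0.6]
finger_gap: 0.0853
```

Request:
{"name": "play_rows", "arguments": {
  "steps": [
    {"claw":0,"dp":[-0.0074,-0.0353,0],"angular":[0,0,0]},
    {"claw":0,"dp":[-0.0074,-0.0353,0],"angular":[0,0,0]},
    {"claw":0,"dp":[-0.0074,-0.0353,0],"angular":[0,0,0]},
    {"claw":0,"dp":[-0.0074,-0.0353,0],"angular":[0,0,0]},
    {"claw":0,"dp":[-0.0074,-0.0353,0],"angular":[0,0,0]},
    {"claw":0,"dp":[-0.0074,-0.0353,0],"angular":[0,0,0]},
    {"claw":0,"dp":[-0.0074,-0.0353,0],"angular":[0,0,0]},
    {"claw":0,"dp":[-0.0074,-0.0353,0],"angular":[0,0,0]}
  ]
}}

```text
clock: 1.43
tcp_pos: [0.3381, 0.2631, 0.399]
orientation: [-0.0, -0.1, 0.995, -0.0]
wrist_force: [0.7, 0.0, -1.1]
finger_gap: 0.0854
```

Request:
{"name": "play_rows", "arguments": {
  "steps": [
    {"claw":0,"dp":[-0.0074,-0.0353,0],"angular":[0,0,0]},
    {"claw":0,"dp":[-0.0074,-0.0353,0],"angular":[0,0,0]},
    {"claw":0,"dp":[-0.0074,-0.0353,0],"angular":[0,0,0]},
    {"claw":0,"dp":[-0.0074,-0.0353,0],"angular":[0,0,0]},
    {"claw":0,"dp":[-0.0074,-0.0353,0],"angular":[0,0,0]},
    {"claw":0,"dp":[-0.0074,-0.0353,0],"angular":[0,0,0]},
    {"claw":0,"dp":[-0.0074,-0.0353,0],"angular":[0,0,0]},
    {"claw":0,"dp":[-0.0074,-0.0353,0],"angular":[0,0,0]}
  ]
}}

```text
clock: 2.1
tcp_pos: [0.4525, -0.002, 0.3991]
orientation: [-0.0, -0.1, 0.995, 0.0]
wrist_force: [1.7, 0.9, 0.2]
finger_gap: 0.0857
```

Request:
{"name": "play_rows", "arguments": {
  "steps": [
    {"claw":0,"dp":[-0.0074,-0.0353,0],"angular":[0,-2.5,0]},
    {"claw":0,"dp":[-0.0074,-0.0353,0],"angular":[0,-2.5,0]},
    {"claw":0,"dp":[-0.0074,-0.0353,0],"angular":[0,-2.5,0]},
    {"claw":0,"dp":[-0.0074,-0.0353,0],"angular":[0,-2.5,0]},
    {"claw":0,"dp":[-0.0074,-0.0353,0],"angular":[0,-2.5,0]},
    {"claw":0,"dp":[-0.0074,-0.0353,0],"angular":[0,-2.5,0]},
    {"claw":0,"dp":[-0.0074,-0.0353,0],"angular":[0,-2.5,0]},
    {"claw":0,"dp":[-0.0074,-0.0353,0],"angular":[0,-2.5,0]}
  ]
}}

```text
clock: 2.77
tcp_pos: [0.5658, -0.2671, 0.408]
orientation: [0.174, -0.098, 0.98, 0.018]
wrist_force: [0.8, -0.0, -0.3]
finger_gap: 0.0855
```

```bash
cat >>h.py <<'E'
from scipy.spatial.transform import Rotation as Ro
def rem(goal,yaw=.204,lean=.349):
    "remaining shift and turn in tool axes to reach goal TCP; tool y along rack y, tool z down tilted by lean"
    s=env.get_state();w,x,y,z=s["orientation"];R=Ro.from_quat([x,y,z,w])
    G=Ro.from_matrix(np.array([[-np.cos(yaw),-np.sin(yaw),0],[-np.sin(yaw),np.cos(yaw),0],[0,0,-1]]))*Ro.from_euler("y",-lean)
    print("tcp",s["tcp_pos"],"t",s["clock"],"j",s["joint_pos"].round(3),"F",s["wrist_force"].round(2),"gap",s["finger_gap"])
    print("shift now",R.inv().apply(goal-s["tcp_pos"]).round(4),"in goal axes",G.inv().apply(goal-s["tcp_pos"]).round(4),"turn deg",np.degrees((R.inv()*G).as_rotvec()).round(2))
MID=np.array([.624,-.256,.177])
E
python3 -c "
from h import *
rem(MID+.092*axis(.204))"
```

```text
tcp [ 0.56584758 -0.26708644  0.4080039 ] t 2.7667 j [-0.697  0.205  0.262  1.403  0.272 -0.867] F [ 0.83 -0.01 -0.32] gap 0.08554861266465835
shift now [ 0.0236 -0.0009  0.1453] in goal axes [ 0.0234 -0.0009  0.1453] turn deg [-0.06  0.11 -0.21]
```

Request:
{"name": "play_rows", "arguments": {
  "steps": [
    {"claw":0,"dp":[0.003,0,0.018],"angular":[0,0,0]},
    {"claw":0,"dp":[0.003,0,0.018],"angular":[0,0,0]},
    {"claw":0,"dp":[0.003,0,0.018],"angular":[0,0,0]},
    {"claw":0,"dp":[0.003,0,0.018],"angular":[0,0,0]},
    {"claw":0,"dp":[0.003,0,0.018],"angular":[0,0,0]},
    {"claw":0,"dp":[0.003,0,0.018],"angular":[0,0,0]},
    {"claw":0,"dp":[0.003,0,0.018],"angular":[0,0,0]},
    {"claw":0,"dp":[0.0025,-0.001,0.018],"angular":[0,0,0]}
  ]
}}

```text
clock: 3.43
tcp_pos: [0.5922, -0.2605, 0.2633]
orientation: [0.172, -0.099, 0.98, 0.018]
wrist_force: [-0.1, 1.0, -0.8]
finger_gap: 0.0853
```

```bash
python3 - <<'E'
from h import *
rem(MID-.008*axis(.204))
a,_=env.read_camera("scene");b,_=env.read_camera("top")
im=np.hstack([cv2.resize(a[190:330,180:300],None,fx=3.2,fy=3.2,interpolation=cv2.INTER_CUBIC),cv2.resize(b[120:260,340:460],None,fx=3.2,fy=3.2,interpolation=cv2.INTER_CUBIC)])
cv2.imwrite("pics/pre.png",im[:,:,::-1])
E
```

```text
tcp [ 0.59218827 -0.26046548  0.26334527] t 3.4333 j [-0.657  0.238 -0.049  1.052  0.262 -0.827] F [-0.13  1.02 -0.78] gap 0.08530894916618885
shift now [-0.0007 -0.0021  0.1001] in goal axes [-0.0006 -0.0021  0.1001] turn deg [-0.01 -0.05 -0.2 ]
```

View pics/pre.png

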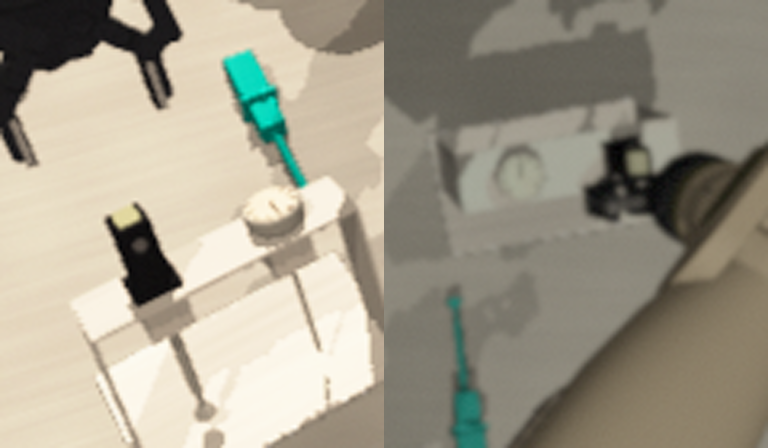

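The handle (crop 125,215) sits on the line midway between the fingertips (25,160) and (160,100), so I'm descending along its axis.

Request:
{"name": "play_rows", "arguments": {
  "steps": [
    {"claw":0,"dp":[0,-0.0005,0.0125],"angular":[0,0,0]},
    {"claw":0,"dp":[0,-0.0005,0.0125],"angular":[0,0,0]},
    {"claw":0,"dp":[0,0,0.0125],"angular":[0,0,0]},
    {"claw":0,"dp":[0,0,0.0125],"angular":[0,0,0]},
    {"claw":0,"dp":[0,0,0.0125],"angular":[0,0,0]},
    {"claw":0,"dp":[0,0,0.0125],"angular":[0,0,0]},
    {"claw":0,"dp":[0,0,0.0125],"angular":[0,0,0]},
    {"claw":0,"dp":[0,0,0.0125],"angular":[0,0,0]}
  ]
}}

```text
clock: 4.2
tcp_pos: [0.6267, -0.2554, 0.1716]
orientation: [0.173, -0.099, 0.98, 0.017]
wrist_force: [0.0, 0.3, 0.1]
finger_gap: 0.0853
```

Request:
{"name": "play_rows", "arguments": {
  "force": 40,
  "steps": [
    {"claw":100,"dp":[0,0,0],"angular":[0,0,0]},
    {"claw":120,"dp":[0,0,0],"angular":[0,0,0]},
    {"claw":140,"dp":[0,0,0],"angular":[0,0,0]},
    {"claw":160,"dp":[0,0,0],"angular":[0,0,0]},
    {"claw":180,"dp":[0,0,0],"angular":[0,0,0]},
    {"claw":255,"dp":[0,0,0],"angular":[0,0,0]},
    {"claw":255,"dp":[0,0,0],"angular":[0,0,0]},
    {"claw":255,"dp":[0,0,0],"angular":[0,0,0]}
  ]
}}

```text
clock: 4.87
tcp_pos: [0.6266, -0.2556, 0.1723]
orientation: [0.174, -0.099, 0.98, 0.017]
wrist_force: [-2.9, -0.4, 5.7]
finger_gap: 0.0254
```

```bash
python3 - <<'E'
from h import *
rem(MID-.008*axis(.204))
E
```

```text
tcp [ 0.62658699 -0.25556075  0.17228464] t 4.8667 j [-0.615  0.329 -0.154  0.841  0.252 -0.784] F [-2.87 -0.4   5.66] gap 0.02538855002914091
shift now [0.0009 0.0001 0.0027] in goal axes [0.0009 0.0001 0.0027] turn deg [-0.15  0.08 -0.17]
```

Request:
{"name": "play_rows", "arguments": {
  "steps": [
    {"claw":255,"dp":[0,0,-0.01],"angular":[0,0,0]},
    {"claw":255,"dp":[0,0,-0.01],"angular":[0,0,0]},
    {"claw":255,"dp":[0,0,-0.01],"angular":[0,0,0]},
    {"claw":255,"dp":[0,0,-0.01],"angular":[0,0,0]},
    {"claw":255,"dp":[0,0,-0.01],"angular":[0,0,0]},
    {"claw":255,"dp":[0,0,-0.01],"angular":[0,0,0]},
    {"claw":255,"dp":[0,0,-0.01],"angular":[0,0,0]},
    {"claw":255,"dp":[0,0,-0.01],"angular":[0,0,0]}
  ]
}}

```text
clock: 5.53
tcp_pos: [0.599, -0.2606, 0.2472]
orientation: [0.173, -0.099, 0.98, 0.017]
wrist_force: [-0.2, 0.0, -1.0]
finger_gap: 0.0256
```

Request:
{"name": "play_rows", "arguments": {
  "steps": [
    {"claw":255,"dp":[0,0,-0.012],"angular":[0,0,0]},
    {"claw":255,"dp":[0,0,-0.012],"angular":[0,0,0]},
    {"claw":255,"dp":[0,0,-0.012],"angular":[0,0,0]},
    {"claw":255,"dp":[0,0,-0.012],"angular":[0,0,0]},
    {"claw":255,"dp":[0,0,-0.012],"angular":[0,0,0]},
    {"claw":255,"dp":[0,0,-0.012],"angular":[0,0,0]},
    {"claw":255,"dp":[0,0,-0.012],"angular":[0,0,0]},
    {"claw":255,"dp":[0,0,-0.012],"angular":[0,0,0]}
  ]
}}

```text
clock: 6.2
tcp_pos: [0.5668, -0.2671, 0.3374]
orientation: [0.173, -0.099, 0.98, 0.017]
wrist_force: [0.2, -0.4, -1.2]
finger_gap: 0.0256
```

```bash
python3 - <<'E'
from h import *
rem(np.array([.568,.3325,.35]),lean=0)
a,_=env.read_camera("scene");b,_=env.read_camera("top")
im=np.hstack([cv2.resize(a[140:320,150:310],None,fx=2.5,fy=2.5,interpolation=cv2.INTER_CUBIC),cv2.resize(b[100:280,320:480],None,fx=2.5,fy=2.5,interpolation=cv2.INTER_CUBIC)])
cv2.imwrite("pics/out.png",im[:,:,::-1])
E
```

```text
tcp [ 0.56675178 -0.26706984  0.33743226] t 6.2 j [-0.695  0.193  0.075  1.229  0.27  -0.865] F [ 0.24 -0.35 -1.23] gap 0.025644207882324816
shift now [-0.1177  0.5873  0.0294] in goal axes [-0.1227  0.5869 -0.0126] turn deg [-0.04 20.01 -0.2 ]
```

View pics/out.png

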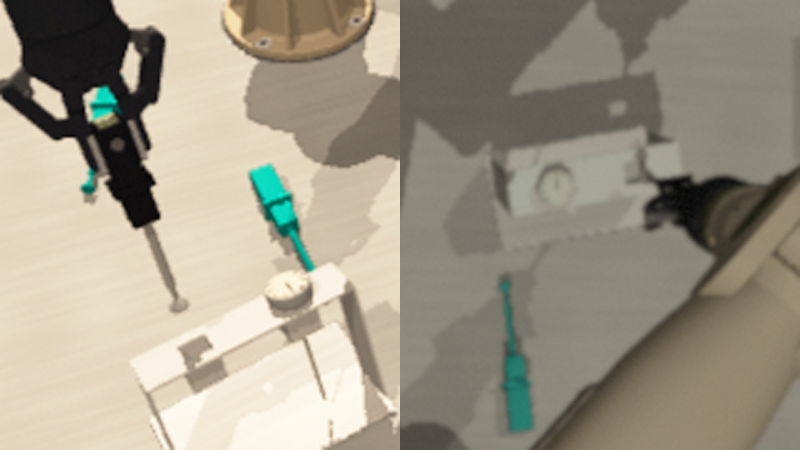

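The thermometer is out and held square in the pads, with its foot at crop (178,303). The dial thermometer is still in the rack. Next I raise it, turn it upright and carry it to the ring.

Request:
{"name": "play_rows", "arguments": {
  "steps": [
    {"claw":255,"dp":[0,0,-0.008],"angular":[0,2.5,0]},
    {"claw":255,"dp":[0,0,-0.008],"angular":[0,2.5,0]},
    {"claw":255,"dp":[0,0,-0.008],"angular":[0,2.5,0]},
    {"claw":255,"dp":[0,0,-0.008],"angular":[0,2.5,0]},
    {"claw":255,"dp":[0,0,-0.008],"angular":[0,2.5,0]},
    {"claw":255,"dp":[0,0,-0.008],"angular":[0,2.5,0]},
    {"claw":255,"dp":[0,0,-0.008],"angular":[0,2.5,0]},
    {"claw":255,"dp":[0,0,-0.008],"angular":[0,2.5,0]}
  ]
}}

```text
clock: 6.97
tcp_pos: [0.5551, -0.2695, 0.3988]
orientation: [-0.001, -0.1, 0.995, 0.0]
wrist_force: [0.2, -0.2, -0.8]
finger_gap: 0.0256
```

Request:
{"name": "play_rows", "arguments": {
  "steps": [
    {"claw":255,"dp":[-0.003,0.015,0],"angular":[0,0,0]},
    {"claw":255,"dp":[-0.005,0.025,0],"angular":[0,0,0]},
    {"claw":255,"dp":[-0.006,0.03,0],"angular":[0,0,0]},
    {"claw":255,"dp":[-0.006,0.03,0],"angular":[0,0,0]},
    {"claw":255,"dp":[-0.006,0.03,0],"angular":[0,0,0]},
    {"claw":255,"dp":[-0.006,0.03,0],"angular":[0,0,0]},
    {"claw":255,"dp":[-0.006,0.03,0],"angular":[0,0,0]},
    {"claw":255,"dp":[-0.006,0.03,0],"angular":[0,0,0]}
  ]
}}

```text
clock: 7.63
tcp_pos: [0.5542, -0.0436, 0.3983]
orientation: [-0.0, -0.1, 0.995, 0.0]
wrist_force: [0.5, 0.7, -0.8]
finger_gap: 0.0254
```

Request:
{"name": "play_rows", "arguments": {
  "steps": [
    {"claw":255,"dp":[-0.006,0.03,0],"angular":[0,0,0]},
    {"claw":255,"dp":[-0.006,0.03,0],"angular":[0,0,0]},
    {"claw":255,"dp":[-0.006,0.03,0],"angular":[0,0,0]},
    {"claw":255,"dp":[-0.006,0.03,0],"angular":[0,0,0]},
    {"claw":255,"dp":[-0.006,0.03,0],"angular":[0,0,0]},
    {"claw":255,"dp":[-0.006,0.03,0],"angular":[0,0,0]},
    {"claw":255,"dp":[-0.006,0.03,0],"angular":[0,0,0]},
    {"claw":255,"dp":[-0.006,0.03,0],"angular":[0,0,0]}
  ]
}}

```text
clock: 8.3
tcp_pos: [0.5534, 0.2012, 0.3983]
orientation: [-0.0, -0.1, 0.995, 0.0]
wrist_force: [0.0, -0.7, -0.8]
finger_gap: 0.0257
```

```bash
python3 - <<'E'
from h import *
rem(np.array([.568,.3325,.35]),lean=0)
E
```

```text
tcp [0.55337902 0.20124891 0.3983069 ] t 8.3 j [0.212 0.367 0.512 1.715 0.    0.012] F [ 0.03 -0.72 -0.79] gap 0.02567648313961453
shift now [-0.0405  0.1257  0.0483] in goal axes [-0.0409  0.1256  0.0483] turn deg [ 0.02 -0.02 -0.19]
```

Request:
{"name": "play_rows", "arguments": {
  "steps": [
    {"claw":255,"dp":[-0.005,0.0157,0],"angular":[0,0,0]},
    {"claw":255,"dp":[-0.005,0.0157,0],"angular":[0,0,0]},
    {"claw":255,"dp":[-0.005,0.0157,0.01],"angular":[0,0,0]},
    {"claw":255,"dp":[-0.005,0.0157,0.01],"angular":[0,0,0]},
    {"claw":255,"dp":[-0.005,0.0157,0.01],"angular":[0,0,0]},
    {"claw":255,"dp":[-0.005,0.0157,0.01],"angular":[0,0,0]},
    {"claw":255,"dp":[-0.005,0.0157,0.01],"angular":[0,0,0]},
    {"claw":255,"dp":[-0.005,0.0157,0.01],"angular":[0,0,0]}
  ]
}}

```text
clock: 8.97
tcp_pos: [0.5678, 0.332, 0.3374]
orientation: [-0.0, -0.1, 0.995, -0.0]
wrist_force: [0.1, -0.1, -1.5]
finger_gap: 0.0256
```

```bash
python3 - <<'E'
from h import *
rem(np.array([.568,.3325,.30]),lean=0)
a,_=env.read_camera("scene");b,_=env.read_camera("top")
im=np.hstack([cv2.resize(a[100:240,380:500],None,fx=3.2,fy=3.2,interpolation=cv2.INTER_CUBIC),cv2.resize(b[110:250,160:280],None,fx=3.2,fy=3.2,interpolation=cv2.INTER_CUBIC)])
cv2.imwrite("pics/hover.png",im[:,:,::-1])
E
```

```text
tcp [0.56777168 0.33198754 0.33736291] t 8.9667 j [0.407 0.499 0.562 1.635 0.    0.207] F [ 0.1  -0.14 -1.53] gap 0.02558980042535097
shift now [-0.0004  0.0005  0.0374] in goal axes [-0.0003  0.0005  0.0374] turn deg [-0.   -0.04 -0.2 ]
```

View pics/hover.png

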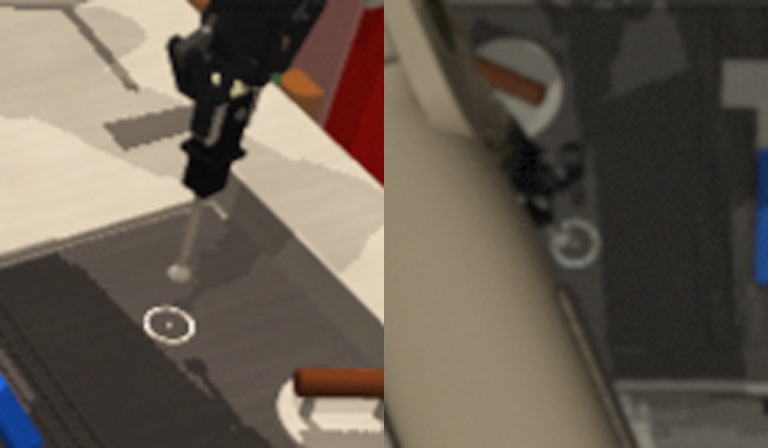

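Hover view: the ring is at crop (169,325) in scene and (192,243) in top. The foot bell hangs at about (179,274) in scene, and I'm checking that offset.

```bash
python3 - <<'E'
from h import *
s=lambda x,y:((x+.5)/3.2-.5+380,(y+.5)/3.2-.5+100)
print("ring",ray("scene",*s(169,325),.12),"top",ray("top",(192.5)/3.2-.5+160,243.5/3.2-.5+110,.12))
for q in((179,272),(178,277)):
  for z in(.178,.183): print("foot",z,ray("scene",*s(*q),z))
E
```

```text
ring [0.568298   0.33260071 0.12      ] top [0.56780848 0.33178055 0.12      ]
foot 0.178 [0.56191514 0.33365375 0.178     ]
foot 0.183 [0.56612429 0.32998515 0.183     ]
foot 0.178 [0.56691114 0.32964971 0.178     ]
foot 0.183 [0.57108702 0.32600779 0.183     ]
```

Request:
{"name": "play_rows", "arguments": {
  "steps": [
    {"claw":255,"dp":[0,0,0.006],"angular":[0,0,0]},
    {"claw":255,"dp":[0,0,0.006],"angular":[0,0,0]},
    {"claw":255,"dp":[0,0,0.006],"angular":[0,0,0]},
    {"claw":255,"dp":[0,0,0.006],"angular":[0,0,0]},
    {"claw":255,"dp":[0,0,0.006],"angular":[0,0,0]},
    {"claw":255,"dp":[0,0,0.006],"angular":[0,0,0]},
    {"claw":255,"dp":[0,0,0.006],"angular":[0,0,0]},
    {"claw":255,"dp":[0,0,0.006],"angular":[0,0,0]}
  ]
}}

```text
clock: 9.73
tcp_pos: [0.5678, 0.3304, 0.2903]
orientation: [0.0, -0.1, 0.995, 0.0]
wrist_force: [0.4, -1.4, -1.1]
finger_gap: 0.0254
```

Request:
{"name": "play_rows", "arguments": {
  "steps": [
    {"claw":255,"dp":[0,0,0.001],"angular":[0,0,0]},
    {"claw":255,"dp":[0,0,0.001],"angular":[0,0,0]},
    {"claw":255,"dp":[0,0,0.001],"angular":[0,0,0]},
    {"claw":255,"dp":[0,0,0.001],"angular":[0,0,0]},
    {"claw":255,"dp":[0,0,0.001],"angular":[0,0,0]},
    {"claw":255,"dp":[0,0,0.001],"angular":[0,0,0]},
    {"claw":255,"dp":[0,0,0],"angular":[0,0,0]},
    {"claw":255,"dp":[0,0,0],"angular":[0,0,0]}
  ]
}}

```text
clock: 10.4
tcp_pos: [0.5678, 0.3307, 0.2848]
orientation: [0.0, -0.1, 0.995, 0.0]
wrist_force: [0.4, 0.6, -1.5]
finger_gap: 0.0255
```

```bash
python3 - <<'E'
from h import *
rem(np.array([.568,.332,.2745]),lean=0)
a,_=env.read_camera("scene")
cv2.imwrite("pics/low.png",cv2.resize(a[140:230,390:490],None,fx=6,fy=6,interpolation=cv2.INTER_CUBIC)[:,:,::-1])
F=[]
for i in range(10): env.read_camera("top");F.append(env.get_state()["wrist_force"])
print(np.mean(F,0),np.std(F,0))
E
```

```text
tcp [0.56776918 0.33066305 0.28480265] t 10.4 j [0.405 0.48  0.405 1.495 0.    0.205] F [ 0.43  0.6  -1.54] gap 0.025525165880481118
shift now [-0.0005  0.0013  0.0103] in goal axes [-0.0005  0.0013  0.0103] turn deg [ 0.    0.01 -0.19]
[ 0.02556998 -0.33938522 -1.13189963] [0.44646354 0.55832784 0.41153555]
```

View pics/low.png

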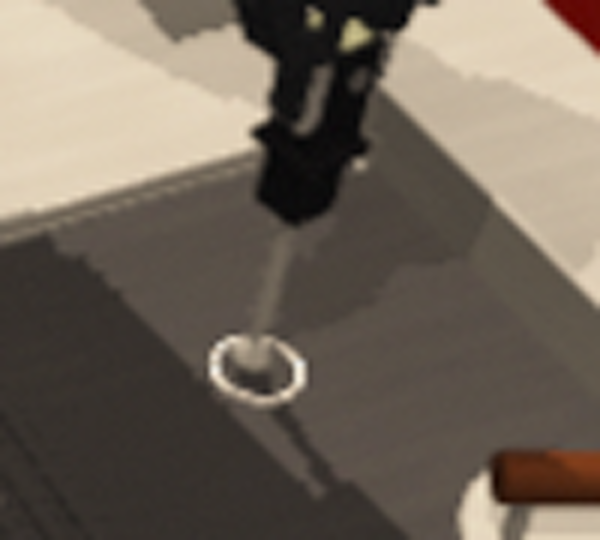

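The foot at (255,362) hovers about 5 mm above the ring centre at (258,370) and is centred to about 1.5 mm. I'll nudge it +1.3 mm in y and go down gently.

Request:
{"name": "play_rows", "arguments": {
  "steps": [
    {"claw":255,"dp":[0,0.0013,0],"angular":[0,0,0]},
    {"claw":255,"dp":[0,0,0.001],"angular":[0,0,0]},
    {"claw":255,"dp":[0,0,0.001],"angular":[0,0,0]},
    {"claw":255,"dp":[0,0,0.001],"angular":[0,0,0]},
    {"claw":255,"dp":[0,0,0.001],"angular":[0,0,0]},
    {"claw":255,"dp":[0,0,0.001],"angular":[0,0,0]},
    {"claw":255,"dp":[0,0,0.001],"angular":[0,0,0]},
    {"claw":255,"dp":[0,0,0],"angular":[0,0,0]}
  ]
}}

```text
clock: 11.62
tcp_pos: [0.5675, 0.3319, 0.2787]
orientation: [-0.0, -0.1, 0.995, 0.0]
wrist_force: [-0.3, -0.1, 0.2]
finger_gap: 0.0255
```

```bash
cat >>h.py <<'E'
def ff(n=8):
    F=[]
    for i in range(n): env.read_camera("top");F.append(env.get_state()["wrist_force"])
    print("F",np.mean(F,0).round(2))
E
python3 -c "
from h import *
ff();rem(np.array([.568,.332,.2745]),lean=0)"
```

```text
F [ 0.17  0.04 -1.09]
tcp [0.56751466 0.33191318 0.2787971 ] t 12.0167 j [0.407 0.481 0.39  1.481 0.    0.207] F [ 0.46  0.43 -0.9 ] gap 0.025326911205352232
shift now [-0.0005 -0.      0.0043] in goal axes [-0.0005 -0.      0.0043] turn deg [ 0.    0.   -0.19]
```

Request:
{"name": "play_rows", "arguments": {
  "steps": [
    {"claw":255,"dp":[0,0,0.001],"angular":[0,0,0]},
    {"claw":255,"dp":[0,0,0.001],"angular":[0,0,0]},
    {"claw":255,"dp":[0,0,0.001],"angular":[0,0,0]},
    {"claw":255,"dp":[0,0,0.001],"angular":[0,0,0]},
    {"claw":255,"dp":[0,0,0],"angular":[0,0,0]},
    {"claw":255,"dp":[0,0,0],"angular":[0,0,0]},
    {"claw":255,"dp":[0,0,0],"angular":[0,0,0]},
    {"claw":255,"dp":[0,0,0],"angular":[0,0,0]}
  ]
}}

```text
clock: 12.68
tcp_pos: [0.5676, 0.3319, 0.275]
orientation: [0.0, -0.1, 0.995, 0.0]
wrist_force: [-0.4, -0.0, 1.5]
finger_gap: 0.0255
```

```bash
python3 -c "
from h import *
ff();rem(np.array([.568,.332,.2745]),lean=0)"
```

```text
F [-0.07 -0.28  2.28]
tcp [0.5675551  0.33192028 0.27484758] t 13.0833 j [0.407 0.48  0.38  1.471 0.    0.207] F [-0.05 -0.    1.76] gap 0.02549050801653953
shift now [-0.0005 -0.      0.0003] in goal axes [-0.0005 -0.      0.0003] turn deg [ 0.    0.01 -0.19]
```

Request:
{"name": "play_rows", "arguments": {
  "steps": [
    {"claw":255,"dp":[0,0,0.0005],"angular":[0,0,0]},
    {"claw":255,"dp":[0,0,0.0005],"angular":[0,0,0]},
    {"claw":255,"dp":[0,0,0],"angular":[0,0,0]},
    {"claw":255,"dp":[0,0,0],"angular":[0,0,0]},
    {"claw":255,"dp":[0,0,0],"angular":[0,0,0]},
    {"claw":255,"dp":[0,0,0],"angular":[0,0,0]},
    {"claw":255,"dp":[0,0,0],"angular":[0,0,0]},
    {"claw":255,"dp":[0,0,0],"angular":[0,0,0]}
  ]
}}

```text
clock: 13.75
tcp_pos: [0.5675, 0.3319, 0.2739]
orientation: [0.0, -0.1, 0.995, 0.0]
wrist_force: [-0.5, -1.1, 2.3]
finger_gap: 0.0254
```

Request:
{"name": "play_rows", "arguments": {
  "steps": [
    {"claw":255,"dp":[0,0,0],"angular":[0,0,0]},
    {"claw":255,"dp":[0,0,0],"angular":[0,0,0]},
    {"claw":255,"dp":[0,0,0],"angular":[0,0,0]},
    {"claw":255,"dp":[0,0,0],"angular":[0,0,0]},
    {"claw":255,"dp":[0,0,0],"angular":[0,0,0]},
    {"claw":255,"dp":[0,0,0],"angular":[0,0,0]},
    {"claw":255,"dp":[0,0,0],"angular":[0,0,0]},
    {"claw":255,"dp":[0,0,0],"angular":[0,0,0]}
  ]
}}

```text
clock: 14.42
tcp_pos: [0.5675, 0.3319, 0.2738]
orientation: [0.0, -0.1, 0.995, 0.0]
wrist_force: [0.1, 0.0, 1.7]
finger_gap: 0.0257
```

Request:
{"name": "play_rows", "arguments": {
  "steps": [
    {"claw":255,"dp":[0,0,0],"angular":[0,0,0]},
    {"claw":255,"dp":[0,0,0],"angular":[0,0,0]},
    {"claw":255,"dp":[0,0,0],"angular":[0,0,0]},
    {"claw":255,"dp":[0,0,0],"angular":[0,0,0]},
    {"claw":255,"dp":[0,0,0],"angular":[0,0,0]},
    {"claw":255,"dp":[0,0,0],"angular":[0,0,0]},
    {"claw":255,"dp":[0,0,0],"angular":[0,0,0]},
    {"claw":255,"dp":[0,0,0],"angular":[0,0,0]}
  ]
}}

```text
clock: 15.08
tcp_pos: [0.5675, 0.3319, 0.2738]
orientation: [0.0, -0.1, 0.995, 0.0]
wrist_force: [-1.0, -0.2, 3.2]
finger_gap: 0.0254
```

```bash
python3 - <<'E'
from h import *
ff(20);rem(np.array([.568,.332,.2745]),lean=0)
a,_=env.read_camera("scene")
cv2.imwrite("pics/end.png",cv2.resize(a[140:260,350:530],None,fx=4.4,fy=4.4,interpolation=cv2.INTER_CUBIC)[:,:,::-1])
E
```

```text
F [ 0.16 -0.41  2.81]
tcp [0.56751314 0.33189227 0.27378942] t 16.0833 j [0.407 0.48  0.378 1.468 0.    0.207] F [1.09 0.05 3.25] gap 0.02574481501274819
shift now [-0.0005  0.     -0.0007] in goal axes [-0.0005  0.     -0.0007] turn deg [ 0.   0.  -0.2]
```

View pics/end.png

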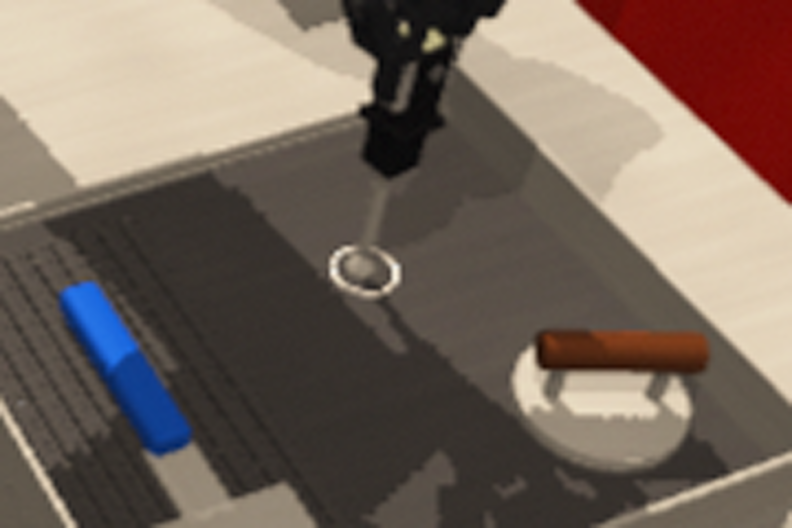

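The foot at (362,267) is well inside the ring at (365,271), and the contact force is about 3.9 N, so it is about half in. It has been still for over 2 s, so I'm handing in.

```bash
python3 -c "
from h import *
print(env.hand_in());print(env.get_state()['wrist_force'],env.get_state()['tcp_pos'])"
```

```text
the job is handed in; nothing more can be done
None
the job is handed in; nothing more can be done
```

I drew the surface thermometer out of the rack along its own lean, turned it upright and set its foot in the scribed ring. I held it there about 2.3 s and handed in at about 16 s, still gripping it.

Last checks before hand-in:
- **Contact force:** about 3.9 N, averaged over 20 readings against the no-contact baseline. That puts the sprung foot about 5 mm in, or half way; contact began about 5 mm higher, which agrees.
- **Position:** the foot was within about 2 mm of the ring centre in the scene image.
- **Upright and still:** the tool was vertical to within 0.1°, its position steady to about 0.1 mm. I took the thermometer's own tilt from the tool pose and did not measure it separately.
- **Other items:** the press and scraper were not touched and looked in place in the last picture. The dial thermometer was last seen, in the rack, just after I drew the surface one out.

No check failed or disagreed. The hand-in gave no verdict, and I could not read the state afterwards to confirm the final second.

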